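Turn the recipe tablet to the chopping board

TASK

Get the recipe screen ready for the cook: swivel the tablet on its stand so that the screen faces the middle of the chopping board, and tilt it back to about 30 degrees from upright. Let go of it, and leave the board, the pan and the other things on the worktop where they are.

Things in the scene. Friction and masses are not known exactly. Their poses are not given: they have to be found in the camera images.
- stand: aluminium foot of the tablet stand, a disc 140 mm across and 13 mm high, screwed to the worktop so that it cannot move. Origin at the centre of its underside, on the worktop; z up. The vertical swivel axis passes through it. A 20 mm column rises on this axis to the tilt hinge.
- swivel (a joint): swivel of the column and tablet about the vertical axis of the stand, rad, range -2.0 to 2.0. 0: the screen faces along the foot's own x axis; positive: turned anticlockwise seen from above. Stays where it is left; friction about 0.25 N m.
- tilt (a joint): tilt of the tablet about the level hinge at the top of the column, rad, range -0.25 to 1.2. 0: screen upright; positive: leaning back, so that the screen looks upwards (0.52 = 30 degrees); negative: leaning forward. Stays where it is left; friction about 0.40 N m.
- tilt_axis (a point): point where the tilt hinge axis crosses the swivel axis, 160 mm above the worktop. Its x axis points level the way the screen is turned, its y axis lies along the tilt hinge, z up.
- screen (a point): centre of the tablet's screen, 36 mm in front of the tilt axis and level with it at tilt 0. Axes turn with the tablet: x out of the screen towards the reader, y along its long side (to the left seen from behind the tablet), z up along the screen. Black tablet 245 mm wide (y), 165 mm high (z), 10 mm thick (x), 0.5 kg.
- top_edge (a point): middle of the tablet's top rim, half way through its 10 mm thickness: 5 mm behind the screen surface, 82.5 mm above the screen centre; axes as screen. A plate 110 mm wide, 80 mm high, 6 mm thick, centred on the tablet's back, joins it to the hinge; its top lies 42 mm below this rim. The rest of the back and the whole rim are free to grasp.
- board: brown wooden chopping board, 220 mm (x) by 320 mm (y), 22 mm thick, lying flat and loose; origin at the centre of its underside. It lies beyond the stand, to its left or to its right, with half a lemon on it. Leave it where it is.
- pan: steel saucepan 164 mm across, 85 mm high, with a black handle reaching 245 mm from its centre along its own x axis, 81 mm above the worktop; origin at the centre of its underside. It stands on the other side from the board. Leave it.
- lemon: half lemon lying on the board, cut side down, 58 mm across, 38 mm high; origin at the centre of its underside. Leave it.
- mug: blue mug 82 mm across, 95 mm high; origin at the centre of its underside, handle at its own +y. Leave it.
- jar: amber glass jar with a steel lid, 80 mm across, 130 mm high; origin at the centre of its underside. Leave it.

How it is judged (in metres and radians):
At the end, for the whole second after the job is handed in: The tablet is at rest with its screen towards the chopping board: the upright plane through the middle of the screen, square to it, passes within 60 mm of the board's centre. It leans back 30 degrees from upright, give or take 6.5 degrees (tilt 0.41 to 0.64 rad) (y of board in the frame of screen between -0.06 and 0.06 m and x of board in the frame of screen above 0.05 m and value of joint tilt between 0.41 and 0.64 rad and velocity of joint swivel between -0.03 and 0.03 rad/s and velocity of joint tilt between -0.03 and 0.03 rad/s); the robot touches nothing.
It fails at once if the chopping board is pushed more than 25 mm (distance of board from where it was at the start of the episode above 0.025 m).
It fails at once if the pan is pushed more than 25 mm (distance of pan from where it was at the start of the episode above 0.025 m).
It fails at once if the lemon is pushed more than 25 mm (distance of lemon from where it was at the start of the episode above 0.025 m).
It fails at once if the mug is pushed more than 25 mm (distance of mug from where it was at the start of the episode above 0.025 m).
It fails at once if the jar is pushed more than 25 mm (distance of jar from where it was at the start of the episode above 0.025 m).
It also fails if it takes over 35 s, if anything falls off the work surface, if the arm or the gripper's body presses on something with over 40 N, if the wrist force passes 120 N, or if a joint passes its speed limit or range.

ROBOT

A 6-joint arm with a two-finger parallel gripper is mounted at the origin on the work surface. World frame = base frame: x ahead of the robot, y to its left, z up, the work surface at z = 0. Lengths are in m, angles in degrees, forces in N, time in s.
With the tool pointing down it reaches from about 0.35 to 0.85 m from the base axis. Payload 8.1 kg.
Tool frame: the origin (TCP) lies at the very end of the fingers, on their centre line; the grasp point (between the pads) lies 19 mm behind it; z points along the fingers, y is the direction in which the jaws open and shut (so a half turn about z gives the same grasp; the last joint's range is limited). The gripper opens to 93 mm and grips with 3 to 60 N. Pads are 15 mm wide; open, the fingers measure 128 mm over their backs; the gripper's body (75 mm by 188 mm) begins 65 mm behind the grasp point.
Start: joints at [-4.893, 7.471, 85.268, -0, 87.261, -4.893], TCP at [0.6, 0, 0.189] pointing down, gripper open.
Joint ranges: [-169.43, 169.43], [-51.17, 129.36], [1.28, 143.12], [-76.62, 256.62], [0, 156.53], [-152.29, 152.29]. Speed limits (degrees/s): [136.94, 136.94, 159.86, 180, 180, 180].

INTERFACE

Orientations are given as [roll, pitch, yaw] about the fixed x, y, z axes, in that order (R = Rz(yaw) Ry(pitch) Rx(roll)).
In Python, from plant import ctrl gives the robot as it stands.
- The arm moves only by the shell command python3 -m pendant 'ROWS' [FORCE]. ROWS is JSON, a list that holds one entry, the list of rows, each a list of 7 numbers: the shift along the tool's x, y, z normalised to -1 to 1, where 1 is 4 cm, then the turn, a rotation vector about the tool's x, y, z normalised to -1 to 1, where 1 is 0.08 rad, then the closure, from -1 (fully open) to 1 (shut), so that 0 is half open. In form: [[[tx, ty, tz, wx, wy, wz, grip], ...]]. A call has 1 to 20 rows; each row shifts and turns the pose as measured when the row begins, along the tool's axes as they then stand; what a row does not reach is not made up. A row lasts 1/12 s, in which the tool goes at most 41.7 mm and 7.16 degrees, less where a joint would pass 70% of its speed; a pose out of reach is approached as far as the arm can. A call with a number of a shift or a turn outside -1 to 1 is refused whole. A call with a gripper value outside its range is refused whole. The fingers move at their own pace and stop on an object; FORCE is the grip in N (left out, the last holds). Time passes only in rows, so rows that do not move let the fingers close. It gives the time, the measured TCP pose, the force and the opening at its end, in the units of the state.
- ctrl.observe(): the state, without advancing time (a new reading comes with each control period).
- ctrl.camera(name): name is "scene" or "side" or "wrist"; returns the picture (420x560x3 uint8, blue, green, red); there is no depth.
- ctrl.calibration(name): a dict with "vertical_fov" (degrees; the focal length in pixels is half the picture's height over the tangent of half this angle, whatever the lens; pixels are square), "cx", "cy" (the principal point, pixels), "extrinsics" (4x4, takes a point from camera to world coordinates); the wrist camera has in their place "hand_eye" (4x4, takes a point from camera to tool coordinates, whose origin is the TCP and whose axes are the flange's). Camera axes: x right, y up, looking along -z (the intrinsics and any distortion apply to the point x, -y, -z); pixel columns grow to the right and rows downward; lengths in m; the calibration is good to about 2 mm. A picture is of the moment at which its call begins: read the wrist's pose just before it. calibration takes no time and is no camera call.
- ctrl.finish_job(): hands the job in, once; it reports no verdict.
The state is a dict: "clock": time; "joint_positions": joint angles; "joint_velocities": joint speeds; "joint_efforts": joint torques, N m; "tcp_pos": TCP position; "ee_rot": TCP orientation; "contact_force": force on the tool from outside, world axes, zero at the start; "moment": the same for the moment, N m; "width": finger opening in m.
Only numpy, scipy, OpenCV 4.12 (cv2) and the standard library are available. Lean on these libraries where they do the work, as an engineer would, in place of code of your own. Each camera call takes 0.05 s, during which the arm holds its last target. There are 200 camera calls.

## Working session

There is one attempt and no reset: what is moved stays moved. The work goes in short steps, Python scripts to look and compute and a shell command to move; the robot and the scene stay as the last step left them, time stands still between calls to the robot, and variables do not carry over. Pictures are saved under pics/ and viewed, about 8 in all and at most 12, crops included, and the job is handed in when it is done.

```bash
mkdir -p pics
cat > h.py <<'E'
import numpy as np, cv2, json
from plant import ctrl
from scipy.spatial.transform import Rotation as R
def calib(n):
    c=ctrl.calibration(n); f=210/np.tan(np.radians(c["vertical_fov"])/2)
    return c,f
def ray(n,u,v,E=None):
    c,f=calib(n); E=np.array(c["extrinsics"]) if E is None else E
    d=E[:3,:3]@np.array([(u-c["cx"])/f,-(v-c["cy"])/f,-1]); return E[:3,3],d
def onz(n,u,v,z,E=None):
    o,d=ray(n,u,v,E); return o+d*(z-o[2])/d[2]
def proj(n,p,E=None):
    c,f=calib(n); E=np.array(c["extrinsics"]) if E is None else E
    q=E[:3,:3].T@(np.array(p)-E[:3,3]); return c["cx"]+f*q[0]/-q[2], c["cy"]-f*q[1]/-q[2]
def tri(n1,p1,n2,p2):
    o1,d1=ray(n1,*p1);o2,d2=ray(n2,*p2)
    s=np.linalg.lstsq(np.c_[d1,-d2],o2-o1,rcond=None)[0]
    a=o1+d1*s[0];b=o2+d2*s[1]; return (a+b)/2,np.linalg.norm(a-b)
def wristE():
    s=ctrl.observe(); T=np.eye(4);T[:3,:3]=R.from_euler('xyz',s["ee_rot"],degrees=True).as_matrix();T[:3,3]=s["tcp_pos"]
    return T@np.array(ctrl.calibration("wrist")["hand_eye"])
E
python3 - <<'E'
from h import *
print(ctrl.observe())
for n in("scene","side"):
    print(n,ctrl.calibration(n)); cv2.imwrite(f"pics/{n}0.png",ctrl.camera(n))
print(ctrl.calibration("wrist"))
E
```

```text
{'clock': 0.0, 'joint_positions': array([-4.89404540e+00,  7.51180742e+00,  8.53285163e+01,  5.66162737e-04,
        8.72610152e+01, -4.89382603e+00]), 'joint_velocities': array([-0.01915849,  0.0317659 , -0.06588448, -0.0205855 ,  0.06320164,
       -0.10470531]), 'joint_efforts': array([-1.61290725e-03, -5.59853125e+01, -4.91755986e+01,  7.67333270e-02,
        3.59135563e-02, -2.97389461e-04]), 'tcp_pos': array([5.99391119e-01, 6.81889278e-05, 1.87829210e-01]), 'ee_rot': array([-1.79899079e+02, -9.20858475e-03,  8.99997450e+01]), 'contact_force': array([0.65154042, 0.02735631, 0.75586571]), 'moment': array([0.043584  , 0.00585302, 0.01326068]), 'width': 0.09255103513452499}
scene {'vertical_fov': 43.4003702535746, 'cx': 287.30584479102384, 'cy': 218.82629112602473, 'extrinsics': array([[ 0.54087417, -0.4531105 ,  0.70862261,  1.36456596],
       [ 0.84106679,  0.29923431, -0.45062787, -0.58260795],
       [-0.00785998,  0.83973192,  0.5429443 ,  0.80388753],
       [ 0.        ,  0.        ,  0.        ,  1.        ]])}
side {'vertical_fov': 42.70842464011866, 'cx': 290.143569465003, 'cy': 214.60981788362983, 'extrinsics': array([[ 0.80469767,  0.43998503, -0.39859107, -0.06335866],
       [-0.5936804 ,  0.59895463, -0.5373983 , -0.83061616],
       [ 0.00229076,  0.66907887,  0.74318788,  1.24859431],
       [ 0.        ,  0.        ,  0.        ,  1.        ]])}
{'vertical_fov': 61.610478258651526, 'cx': 275.76657548091384, 'cy': 212.20767332785232, 'hand_eye': array([[-7.82792049e-04,  9.70831547e-01,  2.39761330e-01,
         6.49931082e-02],
       [ 9.99999687e-01,  7.87175748e-04,  7.74801983e-05,
        -7.64398372e-04],
       [-1.13514084e-04,  2.39761316e-01, -9.70831859e-01,
        -1.96014399e-01],
       [ 0.00000000e+00,  0.00000000e+00,  0.00000000e+00,
         1.00000000e+00]])}
```

View pics/scene0.png

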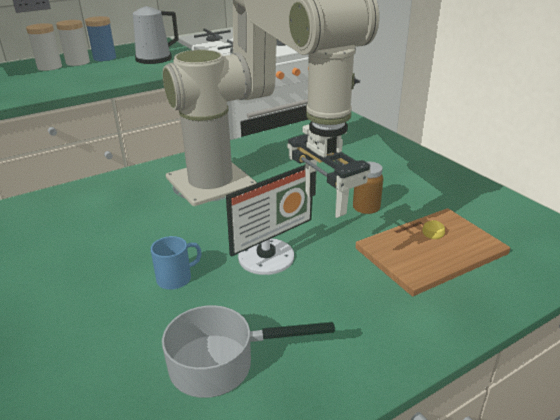

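View pics/side0.png

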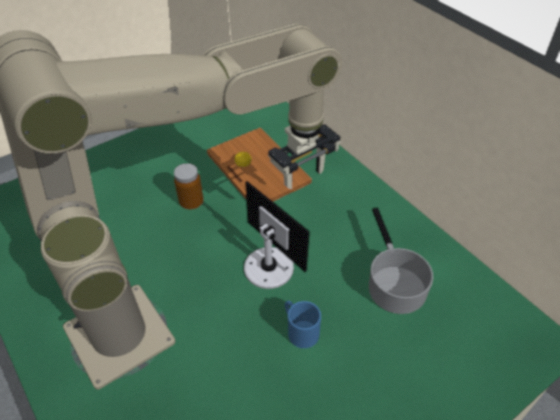

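The scene view shows the tablet's screen (corners about (228,192), (314,168), (314,221), (231,251)), its foot at (266,257) and the board at right (358-508, 212-287). The side view shows the tablet's back, with its top rim from (246,186) to (305,226), the foot at (269,266) and the jar at (189,187).

Run:
```python
from h import *
im=cv2.imread("pics/scene0.png"); sd=cv2.imread("pics/side0.png")
def board(im,n):
    h=cv2.cvtColor(im,cv2.COLOR_BGR2HSV); m=cv2.inRange(h,(3,70,70),(20,255,255))
    m=cv2.morphologyEx(m,cv2.MORPH_OPEN,np.ones((5,5)))
    if n=="scene": m[:,:335]=0; m[:205]=0
    else: m[:125]=0; m[:,:205]=0
    c=max(cv2.findContours(m,0,2)[0],key=cv2.contourArea); hull=cv2.convexHull(c)
    q=cv2.approxPolyN(hull,4) ; q=q.reshape(-1,2); print(n,q.tolist())
    P=np.array([onz(n,*p,.022) for p in q]); print(P.round(3), P.mean(0), np.linalg.norm(P-np.roll(P,1,0),axis=1).round(3))
board(im,"scene"); board(sd,"side")
for n,im_ in(("scene",im),("side",sd)):
    g=(im_.min(2)>(150)).astype(np.uint8); g[:,:200]=0;g[:,310:]=0;g[:235]=0;g[300:]=0
    c=max(cv2.findContours(g,0,2)[0],key=cv2.contourArea); e=cv2.fitEllipse(cv2.convexHull(c)); print(n,"foot",e,onz(n,*e[0],.013))
S={'Tr':((228,193),(306,226)),'Tl':((314,167),(246,185)),'Br':((230,251),(308,268)),'Bl':((314,219),(248,210))}
for k,(a,b) in S.items(): print(k,tri("scene",a,"side",b))
for k,a,b in(("jar",(369,167),(187,172)),):print(k,tri("scene",a,"side",b))
print("mug",onz("side",304,311,.095),onz("scene",171,247,.095))
print("pan",onz("side",402,272,.085)); print("handle",onz("side",377,211,.081),onz("scene",333,328,.081))
cv2.imwrite("pics/z.png",np.hstack([cv2.resize(im[150:280,200:330],None,fx=3,fy=3,interpolation=2),cv2.resize(sd[170:300,210:340],None,fx=3,fy=3,interpolation=2)]))
```

```text
scene [[515, 250], [412, 296], [350, 243], [447, 208]]
[[0.776 0.462 0.022]
 [0.762 0.127 0.022]
 [0.527 0.138 0.022]
 [0.544 0.471 0.022]] [0.6523354  0.29923522 0.022     ] [0.232 0.335 0.235 0.333]
side [[294, 205], [240, 192], [205, 150], [269, 123]]
[[0.628 0.082 0.022]
 [0.523 0.229 0.022]
 [0.536 0.471 0.022]
 [0.798 0.462 0.022]] [0.62137518 0.31091431 0.022     ] [0.416 0.181 0.242 0.263]
scene foot ((265.9309997558594, 256.45928955078125), (33.665061950683594, 55.317684173583984), 81.49189758300781) [ 0.44804959 -0.06382157  0.013     ]
side foot ((268.3958435058594, 265.0548095703125), (45.31980895996094, 46.80595016479492), 120.11202239990234) [ 0.43431152 -0.05628595  0.013     ]
Tr (array([ 0.48127201, -0.16526573,  0.24727445]), np.float64(0.008702958671814594))
Tl (array([0.45481764, 0.07036383, 0.22455329]), np.float64(0.005218047870716017))
Br (array([ 0.48087361, -0.17622845,  0.09455377]), np.float64(0.0023860787111847854))
Bl (array([0.46447859, 0.07820506, 0.09234866]), np.float64(0.0229080242717222))
jar (array([0.38943886, 0.30465329, 0.12992354]), np.float64(0.004305048913015317))
mug [ 0.39154638 -0.27654358  0.095     ] [ 0.39247196 -0.28107535  0.095     ]
pan [ 0.67858534 -0.33075694  0.085     ]
handle [ 0.77744038 -0.12621904  0.081     ] [ 0.79213745 -0.11749763  0.081     ]
```

View pics/z.png

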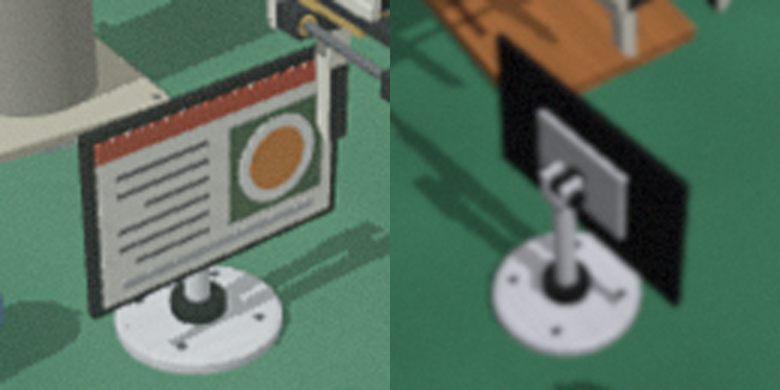

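The crops give sharper tablet corners: scene (226.7,195), (311,164), (231,255), (311,219), and side (309,232), (246.7,183), (306.7,271), (247.7,222).

Run:
```python
from h import *
S={'Tr':((226.7,195),(309,232.3)),'Tl':((311,164),(246.7,182.7)),'Br':((231,255.3),(306.7,271)),'Bl':((311,219),(247.7,221.7))}
P={}
for k,(a,b) in S.items(): P[k],e=tri("scene",a,"side",b); print(k,P[k].round(3),round(e,3))
c=sum(P.values())/4; y=P['Tl']+P['Bl']-P['Tr']-P['Br']; z=P['Tl']+P['Tr']-P['Bl']-P['Br']
print(c,np.linalg.norm(y)/2,np.linalg.norm(z)/2)
x=np.cross(y,z);x/=np.linalg.norm(x);print("normal",x,"yaw",np.degrees(np.arctan2(x[1],x[0])),np.degrees(np.arctan2(-y[0],y[1])),"tilt",np.degrees(np.arcsin(x[2])))
q=[(358,246),(452,212),(508,248),(416,287)]; B=np.array([onz("scene",*p,.022) for p in q]);print(B.round(3),B.mean(0))
q=[(209,150),(265,131),(310,182),(262,201)]; B=np.array([onz("side",*p,.022) for p in q]);print(B.round(3),B.mean(0))
b=np.array([.645,.302]); s=np.array([.441,-.06]); d=b-s
print("target yaw",np.degrees(np.arctan2(d[1],d[0])),np.linalg.norm(d))
```

```text
Tr [ 0.481 -0.174  0.24 ] 0.003
Tl [0.454 0.064 0.236] 0.001
Br [ 0.479 -0.174  0.08 ] 0.003
Bl [0.45  0.069 0.077] 0.003
[ 0.46600461 -0.05366871  0.1581471 ] 0.24157882878989168 0.15971747626734717
normal [ 0.99329008  0.11426568 -0.01783713] yaw 6.5623209129237425 6.577769929118802 tilt -1.0220465266813017
[[0.549 0.147 0.022]
 [0.566 0.466 0.022]
 [0.761 0.454 0.022]
 [0.744 0.156 0.022]] [0.65514508 0.30577175 0.022     ]
[[0.547 0.463 0.022]
 [0.761 0.433 0.022]
 [0.731 0.133 0.022]
 [0.557 0.155 0.022]] [0.64908102 0.2959145  0.022     ]
target yaw 60.5971789944163 0.4155237658666469
```

```bash
python3 -m pendant '[[[0,0,-0.7,0,0,0,-1],[0,0,-0.7,0,0,0,-1],[0,0,-0.7,0,0,0,-1],[0,0,-0.7,0,0,0,-1],[0,0,-0.7,0,0,0,-1],[-0.23,-0.55,0,0,0,-0.24,-1],[-0.23,-0.55,0,0,0,-0.24,-1],[-0.23,-0.55,0,0,0,-0.24,-1],[-0.23,-0.55,0,0,0,-0.24,-1],[-0.23,-0.55,0,0,0,-0.24,-1],[-0.23,-0.55,0,0,0,-0.24,-1],[0,0,0,0,0,0,-1]]]' 15
python3 - <<'E'
from h import *
s=ctrl.observe();print(s["tcp_pos"],s["ee_rot"],s["clock"])
E_=wristE();im=ctrl.camera("wrist")
print([proj("wrist",p,E_) if 0 else None for p in []])
cv2.imwrite("pics/w1.png",im)
np.save("E1.npy",E_)
E
```

```text
clock: 1.1
tcp_pos: [0.463, -0.0626, 0.3272]
ee_rot: [-179.0, -0.2, 97.1]
contact_force: [-1.1, 0.9, -0.4]
width: 0.0931
[ 0.46296757 -0.06263853  0.32715212] [-178.99298559   -0.19491922   97.08161103] 1.1
[]
```

View pics/w1.png

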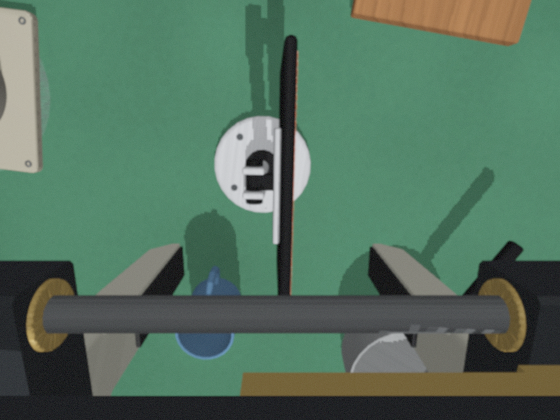

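The wrist view shows the rim running from (291,38) down to about (285,295) and midway between the fingers. The foot is centred on (263,164).

Run:
```python
from h import *
E_=np.load("E1.npy")
a=onz("wrist",291,38,.2425,E_);b=onz("wrist",285,294,.2425,E_);print(a,b,"yaw",np.degrees(np.arctan2(-(a-b)[0],(a-b)[1])),np.linalg.norm(a-b))
print("foot",onz("wrist",263,164,.013,E_), np.linalg.norm(onz("wrist",215,164,.0065,E_)-onz("wrist",311,164,.0065,E_)))
print("board edge pts",onz("wrist",354,15,.022,E_),onz("wrist",517,43,.022,E_))
```

```text
[0.45605034 0.06485472 0.2425    ] [ 0.47801449 -0.13846784  0.2425    ] yaw 6.165534846195954 0.20450546803331973
foot [ 0.4368894  -0.05398332  0.013     ] 0.1405377798036926
board edge pts [0.5316223  0.15102376 0.022     ] [0.746715   0.14339348 0.022     ]
```

```bash
python3 -m pendant '[[[0.13,0.15,0,-0.22,0,0.17,-1],[0,0,0.49,0,0,0,-1],[0,0,0.49,0,0,0,-1],[0,0,0.49,0,0,0,-1],[0,0,0.49,0,0,0,-1],[0,0,0.49,0,0,0,-1],[0,0,0.49,0,0,0,-1],[0,0,0,0,0,0,-1],[0,0,0,0,0,0,1],[0,0,0,0,0,0,1],[0,0,0,0,0,0,1],[0,0,0,0,0,0,1],[0,0,0,0,0,0,1],[0,0,0,0,0,0,1],[0,0,0,0,0,0,1],[0,0,0,0,0,0,1]]]' 20
```

```text
clock: 2.48
tcp_pos: [0.4822, -0.0474, 0.2093]
ee_rot: [179.0, -0.3, 95.8]
contact_force: [0.2, 0.0, -0.5]
width: 0.0443
```

```bash
python3 -m pendant '[[[0,0,0,0,0,0,-1],[-0.11,-0.15,0,0.1,0,0.08,-1],[-0.11,-0.15,0,0.1,0,0,-1],[0,0,0,0,0,0,-0.5],[0,0,0,0,0,0,-0.5]]]' 20
```

```text
clock: 2.9
tcp_pos: [0.4699, -0.0587, 0.2096]
ee_rot: [179.9, -0.3, 95.4]
contact_force: [-0.1, 0.4, 0.2]
width: 0.0685
```

```bash
python3 -m pendant '[[[0,0,0,0,0,-0.15,1],[0,0,0,0,0,0,1],[0,0,0,0,0,0,1],[0,0,0,0,0,0,1],[0,0,0,0,0,0,1],[0,0,0,0,0,0,1],[0,0,0,0,0,0,1],[0,0,0,0,0,0,1],[0,0,0,0,0,0,1],[0,0,0,0,0,0,1],[0,0,0,0,0,0,1],[0,0,0,0,0,0,1]]]' 20
python3 - <<'E'
from h import *
s=ctrl.observe();print(s["tcp_pos"],s["ee_rot"],s["joint_positions"],s["contact_force"],s["moment"])
E
```

```text
clock: 3.9
tcp_pos: [0.4698, -0.0586, 0.2093]
ee_rot: [179.9, -0.3, 96.1]
contact_force: [0.5, -0.6, 0.4]
width: 0.0097
[ 0.46982574 -0.05861124  0.20930862] [179.94962874  -0.32772045  96.13679125] [-13.60067015 -12.92378494 102.89182731   0.32547817  90.09521926
 -19.73695612] [ 0.45961922 -0.56030421  0.35426565] [ 0.00580326 -0.01864567 -0.04987671]
```

```bash
python3 -m pendant '[[[0.026,0.003,0,0,0,-0.4,1],[0.026,0.003,0,0,0,-0.4,1],[0.026,0.003,0,0,0,-0.4,1],[0.026,0.003,0,0,0,-0.4,1],[0.026,0.003,0,0,0,-0.4,1],[0.026,0.003,0,0,0,-0.4,1],[0.026,0.003,0,0,0,-0.4,1],[0.026,0.003,0,0,0,-0.4,1],[0.026,0.003,0,0,0,-0.4,1],[0.026,0.003,0,0,0,-0.4,1],[0.026,0.003,0,0,0,-0.4,1],[0.026,0.003,0,0,0,-0.4,1]]]' 20
python3 - <<'E'
from h import *
s=ctrl.observe();print(s["tcp_pos"],s["ee_rot"],s["contact_force"],s["moment"])
a=np.radians(s["ee_rot"][2]-90);print(np.array([.437,-.055])+.033*np.array([np.cos(a),np.sin(a)]))
E
```

```text
clock: 4.9
tcp_pos: [0.4691, -0.0481, 0.2093]
ee_rot: [179.7, -0.0, 118.8]
contact_force: [1.1, 0.7, -1.0]
width: 0.0093
[ 0.46905673 -0.04810376  0.20931096] [ 1.79741807e+02 -4.64341917e-02  1.18821612e+02] [ 1.09586354  0.69812137 -1.04568275] [ 0.13262809 -0.14832806 -0.24758229]
[ 0.46591212 -0.03909122]
```

```bash
python3 -m pendant '[[[0.03,0,0,0,0,-0.4,1],[0.03,0,0,0,0,-0.4,1],[0.03,0,0,0,0,-0.4,1],[0.03,0,0,0,0,-0.4,1],[0.03,0,0,0,0,-0.4,1],[0.03,0,0,0,0,-0.4,1],[0.03,0,0,0,0,-0.4,1],[0.03,0,0,0,0,-0.4,1],[0.03,0,0,0,0,-0.4,1],[0.03,0,0,0,0,-0.4,1],[0.03,0,0,0,0,-0.4,1],[0.03,0,0,0,0,-0.4,1],[0.03,0,0,0,0,-0.4,1],[0.03,0,0,0,0,-0.4,1],[0.03,0,0,0,0,-0.4,1],[0.03,0,0,0,0,-0.4,1],[0,0,0,0,0,0,1]]]' 20
python3 - <<'E'
from h import *
s=ctrl.observe();print(s["tcp_pos"],s["ee_rot"],s["contact_force"],s["moment"],s["joint_positions"])
a=np.radians(s["ee_rot"][2]-90);print(np.array([.437,-.055])+.033*np.array([np.cos(a),np.sin(a)]))
cv2.imwrite("pics/sd2.png",ctrl.camera("side"))
E
```

```text
clock: 6.32
tcp_pos: [0.4603, -0.0317, 0.2093]
ee_rot: [179.2, 0.5, 149.5]
contact_force: [-0.0, -0.5, -0.2]
width: 0.0093
[ 0.46032963 -0.03173952  0.20930352] [179.23573239   0.51046122 149.52831204] [-0.00801024 -0.49785621 -0.1956486 ] [ 0.11891283  0.12437332 -0.18927295] [-10.80177919 -15.89028012 105.37159442   0.5478576   89.78077077
 -70.33206409]
[ 0.45373471 -0.02655796]
```

View pics/sd2.png

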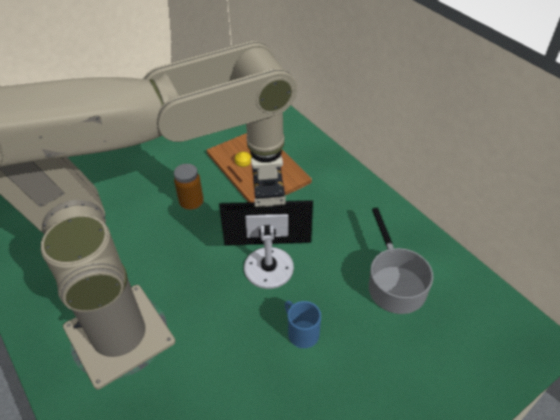

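```bash
python3 -m pendant '[[[0,-0.039,-0.025,-0.4,0,0,1],[0,-0.039,-0.025,-0.4,0,0,1],[0,-0.039,-0.025,-0.4,0,0,1],[0,-0.039,-0.025,-0.4,0,0,1],[0,-0.039,-0.025,-0.4,0,0,1],[0,-0.039,-0.025,-0.4,0,0,1],[0,-0.039,-0.025,-0.4,0,0,1],[0,-0.039,-0.025,-0.4,0,0,1]]]' 20
cat > t.py <<'E'
from h import *
s=ctrl.observe();M=R.from_euler('xyz',s["ee_rot"],degrees=True).as_matrix()
n=M[:,1];print(s["clock"],s["tcp_pos"],s["ee_rot"],s["contact_force"],s["moment"],"width",s["width"])
print("yaw",np.degrees(np.arctan2(n[1],n[0])),"tilt",np.degrees(np.arcsin(n[2])),"roll",np.degrees(np.arcsin(M[2,0])))
p=np.array(s["tcp_pos"])-[.437,-.055,.16];print("rel in tool",M.T@p)
E
python3 t.py
```

```text
clock: 7.03
tcp_pos: [0.4562, -0.0365, 0.2155]
ee_rot: [163.4, 0.4, 149.2]
contact_force: [1.6, 3.8, -1.2]
width: 0.0096
7.0333 [ 0.45617662 -0.03648125  0.21545785] [163.35476697   0.37122408 149.21525676] [ 1.58686461  3.83748552 -1.19218647] [ 0.57568614 -0.17292431 -0.06016452] width 0.009555352091618919
yaw 59.32624174160167 tilt 16.64487348774713 roll -0.3712240797852146
rel in tool [-0.00735557  0.04051862 -0.04572086]
```

```bash
python3 -m pendant '[[[0,-0.07,-0.03,-0.4,0,0,1],[0,-0.07,-0.03,-0.4,0,0,1],[0,-0.07,-0.03,-0.4,0,0,1],[0,-0.06,-0.03,-0.4,0,0,1],[0,-0.06,-0.03,-0.4,0,0,1],[0,-0.06,-0.03,-0.4,0,0,1],[0,-0.06,-0.03,-0.4,0,0,1],[0,0,0,0,0,0,1],[0,0,0,0,0,0,1]]]' 20
python3 t.py
```

```text
clock: 7.78
tcp_pos: [0.4476, -0.0486, 0.2205]
ee_rot: [149.0, 0.2, 148.8]
contact_force: [1.9, 3.9, -0.3]
width: 0.0091
7.7833 [ 0.44763802 -0.04859812  0.2204841 ] [148.97247452   0.16258953 148.83011834] [ 1.92834788  3.93047699 -0.33697534] [ 0.39571394 -0.16909326 -0.00618907] width 0.00908254047070384
yaw 58.92791809735885 tilt 31.027386711169953 roll -0.1625895295347941
rel in tool [-0.00596042  0.04058006 -0.0461542 ]
```

```bash
python3 -m pendant '[[[0,0,0,0,0,0,-1],[0,0,0,0,0,0,-1],[0,0,0,0,0,0,-1],[0,0,0,0,0,0,-1],[0,0,0,0,0,0,-1],[0,0,0,0,0,0,-1],[0,0,0,0,0,0,-1],[0,0,-0.5,0,0,0,-1],[0,0,-0.5,0,0,0,-1],[0,0,-0.5,0,0,0,-1],[0,0,-0.5,0,0,0,-1],[0,0,-0.5,0,0,0,-1],[0,0,-0.5,0,0,0,-1],[0,0,0,0,0,0,-1]]]' 20
python3 - <<'E'
from h import *
exec(open("t.py").read())
E_=wristE();np.save("E2.npy",E_)
ims=[ctrl.camera(n) for n in("wrist","scene","side")]
for n,i in zip(("w3","sc3","sd3"),ims):cv2.imwrite(f"pics/{n}.png",i)
z=lambda i,x,y:cv2.resize(i[y:y+130,x:x+130],None,fx=3,fy=3,interpolation=2)
cv2.imwrite("pics/z3.png",np.hstack([z(ims[1],200,150),z(ims[2],205,170)]))
E
```

```text
clock: 8.95
tcp_pos: [0.4133, -0.1015, 0.3261]
ee_rot: [149.3, -0.1, 149.0]
contact_force: [0.2, 0.7, 1.2]
width: 0.0925
8.95 [ 0.4133245  -0.10153747  0.3261348 ] [ 1.49322985e+02 -5.05972917e-02  1.48999097e+02] [0.16646418 0.70016009 1.22258332] [-0.18435266  0.05812472 -0.02265369] width 0.09254722250823474
yaw 58.96908225305613 tilt 30.677001926944254 roll 0.05059729170827751
rel in tool [-0.00352882  0.03996794 -0.16946134]
```

View pics/w3.png

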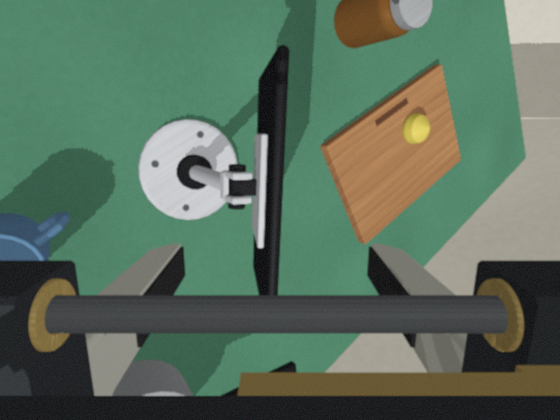

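View pics/z3.png

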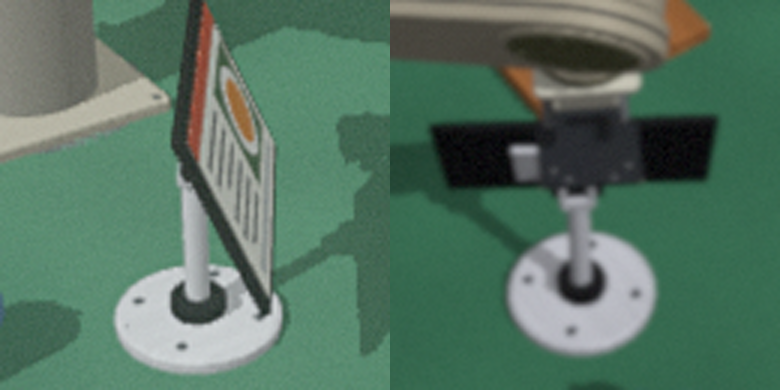

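The wrist and crop views show the tablet free, turned towards the board and leaning back. Corners: scene Tr (258,200), Br (289,254), Bl (291,195), and side Tr (314,209), Br (311,230), Bl (225,232), Tl (219,212).

Run:
```python
from h import *
S={'Tr':((258.3,200),(313.7,209.3)),'Br':((289,254.3),(311,230)),'Bl':((291,195),(224.7,232.3))}
P={}
for k,(a,b) in S.items(): P[k],e=tri("scene",a,"side",b); print(k,P[k].round(3),round(e,3))
y=P['Bl']-P['Br'];z=P['Tr']-P['Br'];x=np.cross(y,z);x/=np.linalg.norm(x)
print(np.linalg.norm(y),np.linalg.norm(z),"yaw",np.degrees(np.arctan2(-y[0],y[1])),"tilt",np.degrees(np.arcsin(x[2])))
E_=np.load("E2.npy")
# side-edge tilt from wrist: rim line yaw at its height
for h in(.22,.23,.24):
    a=onz("wrist",283,47,h,E_);b=onz("wrist",275,290,h,E_);print(h,a,b,np.degrees(np.arctan2(-(a-b)[0],(a-b)[1])))
print("axis",onz("wrist",189,169,.013,E_))
q=[(323,147),(441,66),(461,158),(363,242)];B=np.array([onz("wrist",*p,.022,E_) for p in q]);print(B.round(3),B.mean(0))
print("lemon",onz("wrist",416,128,.05,E_))
```

```text
Tr [ 0.535 -0.125  0.241] 0.003
Br [ 0.568 -0.075  0.097] 0.006
Bl [0.366 0.059 0.105] 0.013
0.24306607466511018 0.15668951626533406 yaw 56.37102068910455 tilt 22.38849826595651
0.22 [0.33716511 0.02488361 0.22      ] [ 0.52337383 -0.09673789  0.22      ] 56.849597731171706
0.23 [0.33597476 0.01835983 0.23      ] [ 0.51540733 -0.09883584  0.23      ] 56.84959773117171
0.24 [0.33478442 0.01183606 0.24      ] [ 0.50744083 -0.10093379  0.24      ] 56.84959773117171
axis [ 0.4302117  -0.05945547  0.013     ]
[[0.527 0.147 0.022]
 [0.548 0.47  0.022]
 [0.76  0.464 0.022]
 [0.74  0.142 0.022]] [0.64358664 0.30548162 0.022     ]
lemon [0.6011649  0.32883513 0.05      ]
```

Tilt comes out at about 23° and yaw at about 57°, against the wanted 30° and 59.8°. I'll regrasp and correct both.

```bash
python3 -m pendant '[[[0,0,0.5,0,0,0,-1],[0,0,0.5,0,0,0,-1],[0,0,0.5,0,0,0,-1],[0,0,0.5,0,0,0,-1],[0,0,0.5,0,0,0,-1],[0,0,0.5,0,0,0,-1],[0,0,0,0,0,0,-1]]]' 30
python3 t.py
python3 -m pendant '[[[0,0,0,0,0,0,1],[0,0,0,0,0,0,1],[0,0,0,0,0,0,1],[0,0,0,0,0,0,1],[0,0,0,0,0,0,1],[0,0,0,0,0,0,1],[0,0,0,0,0,0,1],[0,0,0,0,0,0,1],[0,0,0,0,0,0,1],[0,0,0,0,0,0,1],[0,0,0,0,0,0,1],[0,0,0,0,0,0,1],[0,0,0,0,0,0,1]]]' 30
python3 t.py
```

```text
clock: 9.68
tcp_pos: [0.4425, -0.0386, 0.2051]
ee_rot: [149.2, -1.0, 149.1]
contact_force: [-0.5, 1.0, -0.5]
width: 0.0932
9.6833 [ 0.44249545 -0.03861241  0.20508637] [149.19952483  -0.97501563 149.13741711] [-0.53466078  0.95511669 -0.52970951] [-0.24274264 -0.00054498 -0.00153474] width 0.09317376637481727
yaw 58.55622817643562 tilt 30.795529899469386 roll 0.9750156253698719
rel in tool [ 0.0044559   0.03755546 -0.0300211 ]
clock: 10.77
tcp_pos: [0.4431, -0.0392, 0.2084]
ee_rot: [149.1, -0.8, 149.2]
contact_force: [-1.2, 5.3, 5.7]
width: 0.011
10.7667 [ 0.44310896 -0.03921312  0.20844943] [149.11991845  -0.80747486 149.17091414] [-1.16633782  5.27040289  5.7117457 ] [0.63773242 0.21441852 0.12789189] width 0.010995715413087193
yaw 58.68805900621667 tilt 30.876679007711093 roll 0.8074748578687256
rel in tool [ 0.00352717  0.0391647  -0.03297843]
```

```bash
python3 -m pendant '[[[0,0,0,0,0,0,-0.5],[0,0,0,0,0,0,-0.5],[0,0,0,0,0,0,-0.5],[0,0,-0.2,0,0,0,-0.5],[0,0,-0.2,0,0,0,-0.5],[0,0,0,0,0,0,1],[0,0,0,0,0,0,1],[0,0,0,0,0,0,1],[0,0,0,0,0,0,1],[0,0,0,0,0,0,1],[0,0,0,0,0,0,1],[0,0,0,0,0,0,1],[0,0,0,0,0,0,1],[0,0,0,0,0,0,1],[0,0,0,0,0,0,1]]]' 30
python3 t.py
```

```text
clock: 12.02
tcp_pos: [0.4383, -0.0473, 0.2232]
ee_rot: [149.2, -0.8, 149.2]
contact_force: [0.5, -0.5, -0.6]
width: 0.0007
12.0167 [ 0.43829383 -0.04726868  0.22317468] [149.16139673  -0.84570363 149.16315882] [ 0.52021654 -0.46354047 -0.58928637] [-0.17105323  0.06454967 -0.00612593] width 0.0007355221456145139
yaw 58.658277091681434 tilt 30.834877070580337 roll 0.8457036282961662
rel in tool [ 0.00378425  0.03862881 -0.05045772]
```

Run:
```python
from h import *
ims=[ctrl.camera(n) for n in("scene","side","wrist")]
z=lambda i,x,y,w=130:cv2.resize(i[y:y+130,x:x+130],(390,390),interpolation=2)
cv2.imwrite("pics/z4.png",np.hstack([z(ims[0],190,140),cv2.resize(ims[2],(400,390))]))
cv2.imwrite("pics/sd4.png",ims[1])
```

```text
(no output)
```

View pics/z4.png

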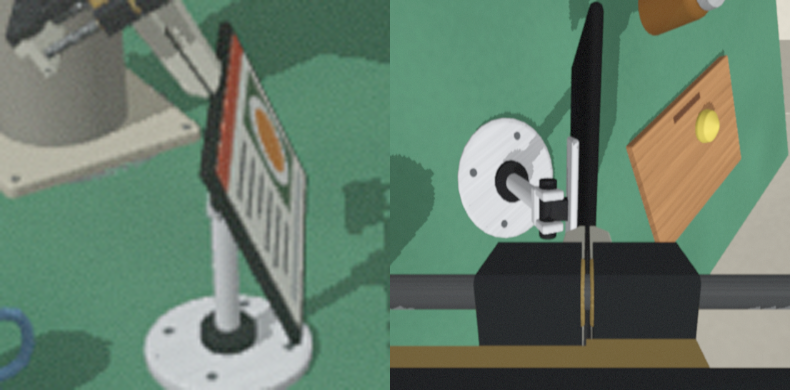

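Run:
```python
from h import *
s=ctrl.observe();p=np.array(s["tcp_pos"]);M=R.from_euler('xyz',s["ee_rot"],degrees=True).as_matrix()
for n in("scene","side"): print(n,proj(n,p),proj(n,p-.03*M[:,2]))
u=proj("scene",p);print("crop",(u[0]-190)*3,(u[1]-140)*3)
ax=np.array([.437,-.055,.16]);a=np.radians(57);n=np.array([np.cos(a),np.sin(a),0]);t=np.array([-n[1],n[0],0]);zz=np.array([0,0,1])
for T in(15,23,30):
  c,q=np.cos(np.radians(T)),np.sin(np.radians(T))
  N=c*n+q*zz;Z=c*zz-q*n
  for l,y,z in(("Tl",.1225,.0825),("Tr",-.1225,.0825),("Br",-.1225,-.0825),("Bl",.1225,-.0825)):
    w=ax+.036*N+y*t+z*Z
    print(T,l,w.round(3),np.round(proj("scene",w),1),np.round(proj("side",w),1))
  print("tcp in tablet frame",(p-ax)@N,(p-ax)@t,(p-ax)@Z)
z=lambda i,x,y:cv2.resize(i[y:y+130,x:x+130],(390,390),interpolation=2)
i=cv2.imread("pics/sd4.png");cv2.imwrite("pics/z5.png",np.hstack([z(i,205,150)]))
```

```text
scene (np.float64(267.19660507387135), np.float64(178.68589702475956)) (np.float64(260.0982206414159), np.float64(168.9257848653715))
side (np.float64(265.4168787019206), np.float64(213.12448520276942)) (np.float64(265.64592231199686), np.float64(210.75777346336466))
crop 231.58981522161406 116.05769107427867
15 Tl [0.342 0.023 0.249] [271.2 146.2] [217.9 206.5]
15 Tr [ 0.547 -0.11   0.249] [267.7 196.7] [314.1 202.4]
15 Br [ 0.57  -0.075  0.09 ] [288.8 258.2] [310.8 230.1]
15 Bl [0.365 0.059 0.09 ] [289.  201.6] [223.9 233.9]
tcp in tablet frame 0.02326641144661317 0.0030645371923247186 0.05921476355896351
23 Tl [0.335 0.012 0.25 ] [266.1 145.9] [217.8 209.8]
23 Tr [ 0.54  -0.121  0.25 ] [261.6 196.4] [314.6 205.8]
23 Br [ 0.575 -0.067  0.098] [292.9 255.1] [310.6 225.7]
23 Bl [0.37  0.067 0.098] [292.5 198.8] [223.7 229.5]
tcp in tablet frame 0.03128108659690242 0.0030645371923247186 0.05540043092128559
30 Tl [0.329 0.003 0.249] [261.7 146.1] [217.6 213.2]
30 Tr [ 0.534 -0.13   0.249] [256.3 196.6] [315.  209.1]
30 Br [ 0.579 -0.061  0.107] [296.1 252. ] [310.5 221.8]
30 Bl [0.374 0.072 0.107] [295.2 196. ] [223.5 225.6]
tcp in tablet frame 0.03779953626165374 0.0030645371923247186 0.05117527902562886
```

View pics/z5.png

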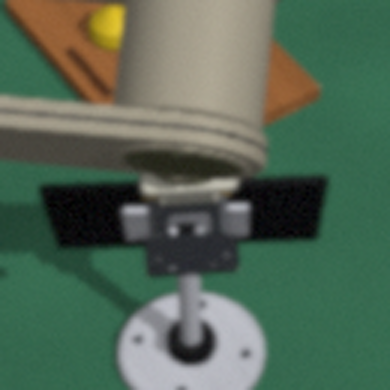

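Gripper width reads 0.7 mm, so the tablet isn't between the jaws, and the scene crop shows no finger in front of the screen. I'll back off, open the gripper and measure again before trying another grasp.

```bash
python3 -m pendant '[[[0,0,-0.5,0,0,0,1],[0,0,-0.5,0,0,0,1],[0,0,-0.5,0,0,0,1],[0,0,-0.5,0,0,0,1],[0,0,-0.5,0,0,0,-1],[0,0,0,0,0,0,-1],[0,0,0,0,0,0,-1],[0,0,0,0,0,0,-1],[0,0,0,0,0,0,-1],[0,0,0,0,0,0,-1],[0,0,0,0,0,0,-1]]]' 30
python3 - <<'E'
from h import *
exec(open("t.py").read())
np.save("E3.npy",wristE())
w=ctrl.camera("wrist");sc=ctrl.camera("scene");sd=ctrl.camera("side")
cv2.imwrite("pics/w6.png",w);cv2.imwrite("pics/sc6.png",sc);cv2.imwrite("pics/sd6.png",sd)
a=cv2.resize(w[20:310,180:380],(400,580),interpolation=2)
b=cv2.resize(sc[130:270,200:330],(400,430),interpolation=2);
cv2.imwrite("pics/z6.png",np.hstack([a,np.vstack([b,np.zeros((150,400,3),np.uint8)])]))
E
```

```text
clock: 13.08
tcp_pos: [0.4112, -0.0909, 0.3078]
ee_rot: [149.1, -1.2, 149.3]
contact_force: [0.3, -0.5, 0.1]
width: 0.0426
13.0833 [ 0.41115472 -0.09089461  0.3078145 ] [149.08752805  -1.22763981 149.27621252] [ 0.30943213 -0.52869117  0.07695871] [-0.17838186  0.08859929  0.018087  ] width 0.042572633372410816
yaw 58.54121882065431 tilt 30.90459742201137 roll 1.2276398056447708
rel in tool [ 0.00704508  0.03807423 -0.14935276]
```

View pics/z6.png

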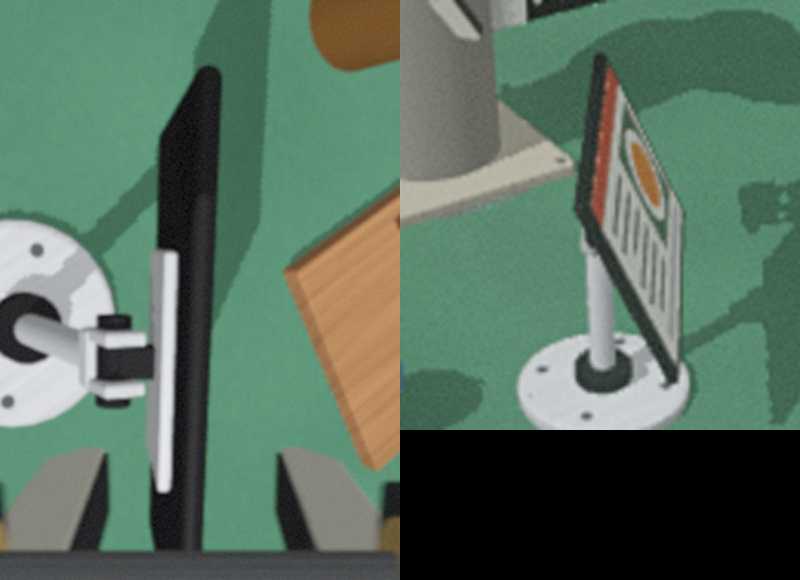

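Run:
```python
from h import *
E_=np.load("E3.npy")
print("axis",onz("wrist",(22/2+180),(325/2+20),.013,E_))
for ax in ([.437,-.055,.16],[.431,-.059,.16]):
 for yaw in(57,60):
  a=np.radians(yaw);n=np.array([np.cos(a),np.sin(a),0]);t=np.array([-n[1],n[0],0]);zz=np.array([0,0,1])
  for T in(10,15,20,25):
   c,q=np.cos(np.radians(T)),np.sin(np.radians(T));N=c*n+q*zz;Z=c*zz-q*n
   W=lambda d,y,z:np.round(proj("wrist",ax+d*N+y*t+z*Z,E_),0)
   print(yaw,T,"TlF",W(.036,.1225,.0825),"TlB",W(.026,.1225,.0825),"BlB",W(.026,.1225,-.0825),"plateTop-left",W(.020,.055,.04),"mid rim F",W(.036,-.05,.0825),"BrB",W(.026,-.08,-.0825))
print("obs TlF (289.5,55) TlB~(281,54) BlB (260,88) plateTopL (264,145) rimF at row270 ~282; bottom there ~255")
```

```text
axis [ 0.435078   -0.05616945  0.013     ]
57 10 TlF [314.  57.] TlB [302.  55.] BlB [242.  85.] plateTop-left [272. 146.] mid rim F [305. 272.] BrB [242. 250.]
57 15 TlF [307.  55.] TlB [294.  54.] BlB [248.  85.] plateTop-left [269. 146.] mid rim F [298. 274.] BrB [247. 250.]
57 20 TlF [299.  53.] TlB [285.  52.] BlB [255.  85.] plateTop-left [266. 146.] mid rim F [291. 276.] BrB [253. 250.]
57 25 TlF [290.  51.] TlB [276.  51.] BlB [261.  85.] plateTop-left [262. 146.] mid rim F [283. 278.] BrB [259. 251.]
60 10 TlF [307.  54.] TlB [295.  53.] BlB [237.  82.] plateTop-left [270. 145.] mid rim F [307. 270.] BrB [244. 248.]
60 15 TlF [300.  53.] TlB [287.  52.] BlB [243.  82.] plateTop-left [266. 145.] mid rim F [301. 273.] BrB [250. 248.]
60 20 TlF [291.  52.] TlB [278.  51.] BlB [250.  82.] plateTop-left [263. 145.] mid rim F [294. 275.] BrB [256. 248.]
60 25 TlF [282.  50.] TlB [268.  50.] BlB [256.  82.] plateTop-left [259. 146.] mid rim F [286. 278.] BrB [262. 248.]
57 10 TlF [307.  51.] TlB [295.  50.] BlB [237.  82.] plateTop-left [266. 142.] mid rim F [299. 270.] BrB [237. 2
[... 234 characters left out ...]
 249.]
57 25 TlF [282.  46.] TlB [268.  45.] BlB [256.  82.] plateTop-left [255. 142.] mid rim F [276. 276.] BrB [254. 249.]
60 10 TlF [300.  49.] TlB [287.  48.] BlB [232.  79.] plateTop-left [263. 142.] mid rim F [301. 268.] BrB [240. 246.]
60 15 TlF [292.  47.] TlB [279.  47.] BlB [238.  79.] plateTop-left [260. 142.] mid rim F [295. 271.] BrB [246. 246.]
60 20 TlF [284.  46.] TlB [270.  46.] BlB [245.  79.] plateTop-left [256. 142.] mid rim F [287. 273.] BrB [252. 246.]
60 25 TlF [274.  45.] TlB [260.  45.] BlB [251.  79.] plateTop-left [252. 142.] mid rim F [279. 276.] BrB [257. 246.]
obs TlF (289.5,55) TlB~(281,54) BlB (260,88) plateTopL (264,145) rimF at row270 ~282; bottom there ~255
```

The tablet best fits tilt ≈24° and yaw ≈57°. The yaw is fine (about 20 mm miss), but the tilt is at the edge of its band. I'll straddle the rim with the jaws open and pull it back with the inside of the front finger.

```bash
python3 -m pendant '[[[0,0,0,0,0,0,-1],[0,0,0,0,0,0,-1],[0,0,0,0,0,0,-1],[0,0,0,0,0,0,-1],[0,0,0,0,0,0,-1],[0,0,0.4,0,0,0,-1],[0,0,0.4,0,0,0,-1],[0,0,0.4,0,0,0,-1],[0,0,0.4,0,0,0,-1],[0,0,0.4,0,0,0,-1],[0,0,0,0,0,0,-1],[0,-0.2,0,0,0,0,-1],[0,-0.2,0,0,0,0,-1],[0,-0.2,0,0,0,0,-1],[0,0,0,0,0,0,-1],[0,0,0,0,0,0,-1]]]' 30
python3 t.py
```

```text
clock: 14.57
tcp_pos: [0.4204, -0.076, 0.2266]
ee_rot: [149.2, -0.9, 149.2]
contact_force: [1.0, 0.7, 0.7]
width: 0.093
14.5667 [ 0.42036856 -0.07598767  0.22661089] [149.2127065   -0.89704796 149.18198508] [1.04127759 0.66226889 0.72806348] [-0.19594555  0.00349029 -0.02852737] width 0.09302906596605477
yaw 58.647544105953536 tilt 30.783109663726563 roll 0.897047962835719
rel in tool [ 0.00457322  0.01125863 -0.07075611]
```

```bash
python3 -m pendant '[[[0,0,0.18,0,0,0,-1],[0,0,0.18,0,0,0,-1],[0,0,0,0,0,0,-1],[0,-0.1,0,0,0,0,-1],[0,-0.1,0,0,0,0,-1],[0,-0.1,0,0,0,0,-1],[0,0,0,0,0,0,-1]]]' 30
python3 t.py
python3 -m pendant '[[[0,-0.1,0,0,0,0,-1],[0,0,0,0,0,0,-1]]]' 30
python3 t.py
```

```text
clock: 15.15
tcp_pos: [0.4189, -0.0793, 0.2072]
ee_rot: [149.2, -0.8, 149.1]
contact_force: [0.4, 0.7, -0.0]
width: 0.0928
15.15 [ 0.41887996 -0.07931081  0.20724294] [149.22837129  -0.79284913 149.14429652] [ 0.44726146  0.71854199 -0.00639269] [-0.14294423  0.05355462  0.02133946] width 0.09279855826135855
yaw 58.6722212862236 tilt 30.768362392407905 roll 0.7928491317870913
rel in tool [ 0.00374032 -0.00177053 -0.05598323]
clock: 15.32
tcp_pos: [0.4169, -0.0827, 0.205]
ee_rot: [149.2, -0.8, 149.1]
contact_force: [-0.2, -0.0, -0.5]
width: 0.0926
15.3167 [ 0.41686442 -0.0827486   0.20500507] [149.23124492  -0.79069565 149.13322988] [-0.21021106 -0.03560542 -0.52235502] [-0.14558785  0.09390035 -0.00386014] width 0.0926270955836692
yaw 58.66249043246882 tilt 30.76550685141184 roll 0.7906956532974456
rel in tool [ 0.00366816 -0.00634224 -0.05609994]
```

```bash
python3 -m pendant '[[[0,-0.1,0,0,0,0,-1],[0,0,0,0,0,0,-1]]]' 30 | grep force; python3 t.py | tail -1
python3 -m pendant '[[[0,-0.1,0,0,0,0,-1],[0,0,0,0,0,0,-1]]]' 30 | grep force; python3 t.py | tail -1
```

```text
contact_force: [-0.6, 0.1, -0.6]
rel in tool [ 0.00354932 -0.01082499 -0.05625905]
contact_force: [-0.4, 0.3, 0.7]
rel in tool [ 0.00345657 -0.01527166 -0.05638141]
```

Run:
```python
from h import *
E_=wristE();w=ctrl.camera("wrist");sc=ctrl.camera("scene");sd=ctrl.camera("side")
for n,i in(("w7",w),("sc7",sc),("sd7",sd)):cv2.imwrite(f"pics/{n}.png",i)
d=cv2.absdiff(sc,cv2.imread("pics/sc6.png")).max(2)[130:270,200:330];print("scene diff px>60:",(d>60).sum(),np.argwhere(d>60).mean(0)[::-1]+[200,130] if (d>60).any() else "")
ax=np.array([.437,-.055,.16]);a=np.radians(57);n=np.array([np.cos(a),np.sin(a),0]);t=np.array([-n[1],n[0],0]);zz=np.array([0,0,1])
for T in(15,20,24,30,35):
   c,q=np.cos(np.radians(T)),np.sin(np.radians(T));N=c*n+q*zz;Z=c*zz-q*n
   W=lambda d,y,z:np.round(proj("wrist",ax+d*N+y*t+z*Z,E_),0)
   print(T,"TlF",W(.036,.1225,.0825),"TlB",W(.026,.1225,.0825),"BlB",W(.026,.1225,-.0825))
p=np.array(ctrl.observe()["tcp_pos"]);M=R.from_euler('xyz',ctrl.observe()["ee_rot"],degrees=True).as_matrix()
tip=p+.05*M[:,1];print("front tip scene",proj("scene",tip),"crop",(np.array(proj("scene",tip))-[200,130])*400/130)
b=cv2.resize(sc[130:270,200:330],(400,430),interpolation=2)
cv2.imwrite("pics/z8.png",np.hstack([cv2.resize(w[:430,130:430],(400,560))[:430],b]))
```

```text
scene diff px>60: 513 [233.92007797 145.04093567]
15 TlF [435.  10.] TlB [417.   7.] BlB [300.  68.]
20 TlF [426.   6.] TlB [406.   4.] BlB [308.  68.]
24 TlF [417.   3.] TlB [397.   2.] BlB [315.  68.]
30 TlF [403.  -1.] TlB [380.  -2.] BlB [325.  68.]
35 TlF [388.  -4.] TlB [365.  -4.] BlB [333.  68.]
front tip scene (np.float64(264.60989227866366), np.float64(177.46821819806257)) crop [198.79966855 146.05605599]
```

View pics/z8.png

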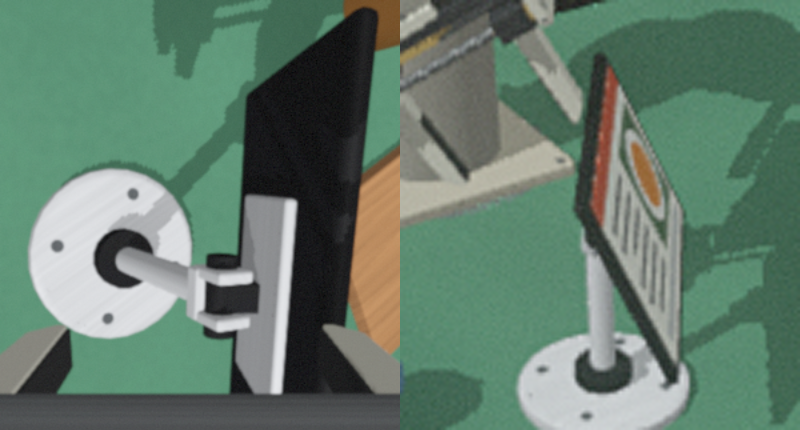

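The scene view shows the front fingertip about 25 mm short of where the reported TCP puts it. The tip pixels in the wrist view agree: the real fingertips sit roughly 28 mm behind the reported TCP. That explains the shallow first grip, the tilt lag and the empty close. I'll move forward, go about 27 mm deeper, then pull.

```bash
python3 -m pendant '[[[0,0.3,0,0,0,0,-1],[0,0.3,0,0,0,0,-1],[0,0.25,0,0,0,0,-1],[0,0,0,0,0,0,-1],[0,0,0.22,0,0,0,-1],[0,0,0.22,0,0,0,-1],[0,0,0.22,0,0,0,-1],[0,0,0,0,0,0,-1]]]' 30
python3 t.py
```

```text
clock: 16.47
tcp_pos: [0.4362, -0.0508, 0.1938]
ee_rot: [149.3, -0.7, 149.1]
contact_force: [-0.1, 1.3, -0.9]
width: 0.0932
16.4667 [ 0.43623858 -0.05084473  0.19383038] [149.25782977  -0.72474397 149.09407272] [-0.12298955  1.31848391 -0.90135142] [-0.15630803  0.07788688 -0.01763061] width 0.09316780994379083
yaw 58.66304907108709 tilt 30.739444133455216 roll 0.7247439746972464
rel in tool [ 0.00321527  0.020002   -0.02742121]
```

```bash
python3 -m pendant '[[[0,-0.13,0,0,0,0,-1],[0,-0.13,0,0,0,0,-1],[0,-0.13,0,0,0,0,-1],[0,0,0,0,0,0,-1]]]' 30 | grep force; python3 t.py | tail -1
python3 -m pendant '[[[0,-0.1,0,0,0,0,-1],[0,-0.1,0,0,0,0,-1],[0,0,0,0,0,0,-1]]]' 30 | grep force; python3 t.py | tail -1
```

```text
contact_force: [0.2, 0.2, -0.3]
rel in tool [ 0.00473594  0.00200168 -0.02550305]
contact_force: [0.3, 0.0, 0.1]
rel in tool [ 0.0037919  -0.00402166 -0.02751931]
```

```bash
python3 -m pendant '[[[0,-0.1,0,0,0,0,-1],[0,0,0,0,0,0,-1]]]' 30 | grep force; python3 t.py | tail -1
python3 -m pendant '[[[0,-0.1,0,0,0,0,-1],[0,0,0,0,0,0,-1]]]' 30 | grep force; python3 t.py | tail -1
```

```text
contact_force: [0.5, 0.9, -1.1]
rel in tool [ 0.00330788 -0.00641209 -0.0288259 ]
contact_force: [-0.3, 0.7, 0.4]
rel in tool [ 0.00276995 -0.00908034 -0.03000622]
```

```bash
python3 -m pendant '[[[0,-0.1,0,0,0,0,-1],[0,-0.05,0,0,0,0,-1]]]' 30 | grep force; python3 t.py | tail -1
python3 - <<'E'
from h import *
sc=ctrl.camera("scene");cv2.imwrite("pics/sc9.png",sc);o=cv2.imread("pics/sc6.png")
# bottom near corner / red bar position in rows
for n,i in(("old",o),("new",sc)):
    g=cv2.cvtColor(i,cv2.COLOR_BGR2GRAY).astype(int)
    h=cv2.cvtColor(i,cv2.COLOR_BGR2HSV);m=cv2.inRange(h,(0,90,60),(9,255,255))|cv2.inRange(h,(172,90,60),(180,255,255));m=m[140:215,240:300]
    ys,xs=np.nonzero(m);print(n,"red",len(xs),xs.mean()+240,ys.mean()+140)
    h2=cv2.inRange(h,(10,110,90),(22,255,255))[150:215,255:300];ys,xs=np.nonzero(h2);print("orange",len(xs),xs.mean()+255,ys.mean()+150)
    print([ (r,int(np.argmax(g[r,300:260:-1]<75))) for r in(215,230,245)])
E
```

```text
contact_force: [1.3, 7.0, 4.8]
rel in tool [ 0.00232275 -0.01267663 -0.03132854]
old red 197 265.8172588832487 177.03553299492387
orange 72 279.27777777777777 186.13888888888889
[(215, 30), (230, 22), (245, 14)]
new red 185 260.4756756756757 178.65405405405406
orange 95 278.0 184.0
[(215, 5), (230, 21), (245, 9)]
```

The red bar moved 5.3 px left in the scene view, which is about +7 to 8° of tilt. I'll release and retreat straight out to check.

```bash
python3 -m pendant '[[[0,0.3,0,0,0,0,-1],[0,0.3,0,0,0,0,-1],[0,0,0,0,0,0,-1],[0,0,-0.5,0,0,0,-1],[0,0,-0.5,0,0,0,-1],[0,0,-0.5,0,0,0,-1],[0,0,-0.5,0,0,0,-1],[0,0,-0.5,0,0,0,-1],[0,0,-0.5,0,0,0,-1],[0,0,0,0,0,0,-1],[0,0,0,0,0,0,-1],[0,0,0,0,0,0,-1]]]' 30
python3 - <<'E'
from h import *
E_=wristE();w=ctrl.camera("wrist");sc=ctrl.camera("scene");sd=ctrl.camera("side")
for n,i in(("w9",w),("sc10",sc),("sd10",sd)):cv2.imwrite(f"pics/{n}.png",i)
print("axis check",proj("wrist",[.436,-.0555,.013],E_))
for yaw in(55,58,61):
  a=np.radians(yaw);n=np.array([np.cos(a),np.sin(a),0]);t=np.array([-n[1],n[0],0]);zz=np.array([0,0,1]);ax=np.array([.437,-.055,.16])
  for T in(24,28,32,36):
   c,q=np.cos(np.radians(T)),np.sin(np.radians(T));N=c*n+q*zz;Z=c*zz-q*n
   W=lambda d,y,z:np.round(proj("wrist",ax+d*N+y*t+z*Z,E_),0).tolist()
   S=lambda d,y,z:np.round(proj("scene",ax+d*N+y*t+z*Z),0).tolist()
   print(yaw,T,"TlF",W(.036,.1225,.0825),"BlB",W(.026,.1225,-.0825),"BmB",W(.026,-.05,-.0825),"rimF@-.05",W(.036,-.05,.0825),"plTL",W(.02,.055,.04),"| scene TrB",S(.026,-.1225,.0825),"BrF",S(.036,-.1225,-.0825),"BlF",S(.036,.1225,-.0825))
a=cv2.resize(w[20:310,180:380],(400,580),interpolation=2)
b=cv2.resize(sc[130:270,200:330],(400,430),interpolation=2)
cv2.imwrite("pics/z10.png",np.hstack([a,np.vstack([b,cv2.resize(w,(200,150)).repeat(1,0),] if 0 else [b,np.hstack([cv2.resize(sd,(200,150)),cv2.resize(sc,(200,150))])])]))
E
```

```text
clock: 18.6
tcp_pos: [0.3941, -0.1221, 0.2905]
ee_rot: [148.9, -0.8, 149.2]
contact_force: [0.1, -0.4, -0.6]
width: 0.0933
axis check (np.float64(220.3333176608053), np.float64(179.56420417917576))
55 24 TlF [350.0, 50.0] BlB [296.0, 84.0] BmB [287.0, 226.0] rimF@-.05 [330.0, 274.0] plTL [309.0, 143.0] | scene TrB [254.0, 198.0] BrF [291.0, 255.0] BlF [295.0, 199.0]
55 28 TlF [343.0, 49.0] BlB [301.0, 84.0] BmB [292.0, 227.0] rimF@-.05 [324.0, 275.0] plTL [306.0, 142.0] | scene TrB [252.0, 198.0] BrF [293.0, 254.0] BlF [296.0, 197.0]
55 32 TlF [336.0, 47.0] BlB [306.0, 84.0] BmB [296.0, 227.0] rimF@-.05 [318.0, 275.0] plTL [303.0, 142.0] | scene TrB [249.0, 199.0] BrF [295.0, 252.0] BlF [298.0, 196.0]
55 36 TlF [328.0, 46.0] BlB [311.0, 84.0] BmB [301.0, 228.0] rimF@-.05 [311.0, 276.0] plTL [300.0, 142.0] | scene TrB [246.0, 199.0] BrF [296.0, 250.0] BlF [299.0, 194.0]
58 24 TlF [343.0, 49.0] BlB [291.0, 81.0] BmB [289.0, 224.0] rimF@-.05 [333.0, 273.0] plTL [307.0, 142.0] | scene TrB [258.0, 198.0] BrF [294.0, 254.0] BlF [292.0, 198.0]
58 28 TlF [336.0, 48.0] BlB [296.0, 81.0] BmB [
[... 449 characters left out ...]
F [296.0, 193.0]
61 24 TlF [337.0, 48.0] BlB [287.0, 78.0] BmB [291.0, 221.0] rimF@-.05 [335.0, 272.0] plTL [304.0, 142.0] | scene TrB [261.0, 198.0] BrF [297.0, 253.0] BlF [290.0, 198.0]
61 28 TlF [329.0, 47.0] BlB [292.0, 78.0] BmB [295.0, 221.0] rimF@-.05 [329.0, 274.0] plTL [301.0, 143.0] | scene TrB [258.0, 199.0] BrF [299.0, 252.0] BlF [291.0, 196.0]
61 32 TlF [322.0, 47.0] BlB [297.0, 77.0] BmB [300.0, 221.0] rimF@-.05 [323.0, 276.0] plTL [298.0, 143.0] | scene TrB [255.0, 199.0] BrF [301.0, 250.0] BlF [293.0, 194.0]
61 36 TlF [314.0, 46.0] BlB [302.0, 77.0] BmB [304.0, 222.0] rimF@-.05 [316.0, 277.0] plTL [295.0, 143.0] | scene TrB [252.0, 200.0] BrF [302.0, 248.0] BlF [294.0, 192.0]
```

View pics/z10.png

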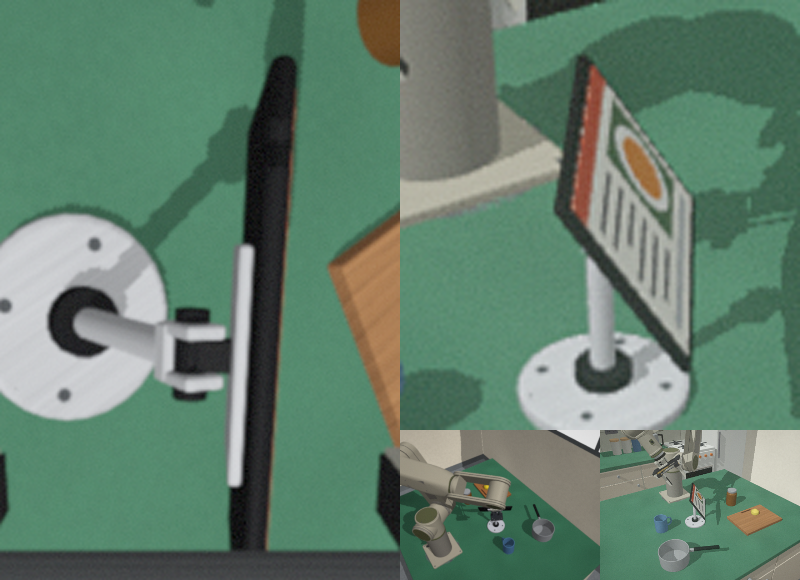

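Run:
```python
from h import *
b=cv2.imread("pics/scene0.png");n=cv2.imread("pics/sc10.png");d=cv2.absdiff(b,n).max(2)
for k,(x0,y0,x1,y1) in dict(pan=(160,305,340,395),mug=(150,235,205,290),board=(400,225,512,290),jar=(356,175,385,212)).items(): print(k,(d[y0:y1,x0:x1]>60).sum())
exec(open("t.py").read())
print(ctrl.finish_job())
```

```text
pan 0
mug 0
board 129
jar 67
18.75 [ 0.39399265 -0.12112705  0.29005845] [148.81835006  -0.90589768 149.21532506] [0.17389206 0.91863018 0.02890424] [-0.16372653  0.06137933 -0.01751515] width 0.09266185083741571
yaw 58.66712996138371 tilt 31.17731609217762 roll 0.9058976785781031
rel in tool [ 5.15865328e-03 -1.29618652e-04 -1.52022994e-01]
the job is handed in; nothing more can be done
None
```

I swivelled the tablet to face the chopping board, tilted it back, let go and handed the job in at 18.8 s of the 35 s allowed. By my last measurements it passes, but neither angle is centred in its range.

- **Method:** I gripped the top rim to swivel and tilt the tablet. That left it at only about 24° tilt. I finished by pulling it back with the inside of the open front finger, then backed the gripper clear.
- **Swivel:** the screen faces about 56°, against about 60° wanted. The plane through the screen should pass roughly 30 mm from the board's centre, and 60 mm is allowed.
- **Tilt:** about 33–34° from upright; the allowed range is about 23.5–36.7°. The checks disagreed a little, from 31° to 35°, and the highest is close to the limit.
- **Other things on the worktop:** the pan and mug look identical before and after. The scene picture changed slightly around the board (129 pixels) and jar (67 pixels). I took this as the arm and its shadow having moved. The measured board position agreed to about 1 cm between views, but I did not measure the jar again.
- **Setbacks:** the real fingertips sit about 28 mm short of the reported tool point. That made my first grip too shallow, caused one failed regrasp where the jaws closed on nothing, and made one pull miss the tablet. The highest contact force I read was under 10 N.

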